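# Close an order on the tailor's order board

## Task

On the order board on the tailoring bench, the order marked by the reel-shaped grip (round, like a thread reel) is finished: slide that grip along its track all the way to the steel end stop, and let go of it. Leave the other two grips, the bar and the square block, where they stand.

Things in the scene. Friction and masses are not known exactly. Their poses are not given: they have to be found in the camera images.
- reel_grip (a point): The grip to slide: black reel standing upright on a 190 x 36 mm aluminium track, 48 mm tall; flanges 34 mm across (upper one 14 mm thick), waist 22 mm. Point: on its axis, 8 mm below its top, 66.5 mm above the bench. x points level along the track to the end stop, y across it, z up. Slides only along x, with about 3 N, stays where left; starts 70 to 130 mm short of the end.
- reel_home (a point): Fixed point where reel_grip is when the reel is fully home against its end stop (same height and axes). The stop is a steel block across the track's end, 12 mm thick, 36 mm wide, top 39 mm above the bench (track top 26 mm), its face 18 mm beyond this point.
- bar_grip (a point): Bystander: grip of a parallel track of the same kind, an upright black bar 12 mm along its track, 36 mm across, 48 mm tall. Point: on its centre line, 8 mm below its top, 66.5 mm above the bench; axes as the reel's. The three tracks lie 105 mm apart, in any order, on a plywood board 225 x 335 x 12 mm fixed to the bench.
- block_grip (a point): Bystander: grip of the third track, a black square block 30 x 30 mm, 48 mm tall. Point: on its centre line, 8 mm below its top, 66.5 mm above the bench; axes as the reel's.

How it is judged:
At the end, for the whole second after the job is handed in: The reel-shaped grip stands at its end stop (within 10 mm of fully home) and has been let go; the bar and the block are within 15 mm of where they started (horizontal distance between reel_grip and reel_home below 0.01 m and distance of each of bar_grip, block_grip from where it was at the start of the episode below 0.015 m); the robot touches nothing.
It fails at once if the bar or the square block was slid more than 15 mm from where it stood (distance of any of bar_grip, block_grip from where it was at the start of the episode above 0.015 m).
It also fails if it takes over 32 s, if anything falls off the work surface, if the arm or the gripper's body presses on something with over 40 N, if the wrist force passes 120 N, or if a joint passes its speed limit or range.

## Robot

A 6-joint arm with a two-finger parallel gripper is mounted at the origin on the work surface. World frame = base frame: x ahead of the robot, y to its left, z up, the work surface at z = 0. Lengths are in m, angles in rad, forces in N, time in s.
With the tool pointing down it reaches from about 0.375 to 0.975 m from the base axis. Payload 3.8 kg.
Tool frame: the origin (TCP) lies between the finger pads; the fingertips stand 22 mm ahead of it and the grasp point (between the pads) lies 3 mm ahead of it; z points along the fingers, y is the direction in which the jaws open and shut (so a half turn about z gives the same grasp; the last joint's range is limited). The gripper opens to 85 mm and grips with 20 to 120 N. Pads are 22 mm wide; open, the fingers measure 114 mm over their backs; the gripper's body (76 mm by 85 mm) begins 54 mm behind the grasp point. The pads swing forward as they close: fully open they stand 13 mm farther back than shut.
Start: joints at [-1.348, 0.264, 1.604, -0, 1.274, -0.037], TCP at [0.173, -0.652, 0.253] pointing down, gripper open.
Joint ranges: [-2.63, 2.63], [-0.94, 2.18], [0.31, 2.57], [-1.31, 4.45], [0, 2.66], [-2.55, 2.55]. Speed limits (rad/s): [2.57, 2.57, 3.14, 3.14, 3.14, 3.14].

## Interface

Orientations are given as a rotation vector (axis times angle).
In Python, from workcell import * gives the robot as it stands.
- The arm moves only by the tool step_arm, never from a script. Its argument "motion" is a list that holds one entry, the list of rows, each a list of 7 numbers: the finger opening in m, from 0 to 0.0854, then the shift along the world's x, y, z in m, then the turn, a rotation vector about the world's x, y, z in degrees. A call has exactly 8 rows; each row is the pose to reach, as a shift and turn from the pose measured when the call began; what a row does not reach only later rows make up. A row lasts 1/8 s, in which the tool goes at most 62.5 mm and 10.7 degrees, less where a joint would pass 70% of its speed; a pose out of reach is approached as far as the arm can. A call with a gripper value outside its range is refused whole. The fingers move at their own pace and stop on an object; "newtons" is the grip in N (left out, the last holds). Time passes only in rows, so rows that repeat a pose let the fingers close, or fill a call up. It gives the time, the measured TCP pose, the force and the opening at its end, in the units of the state.
- read_state(): the state, without advancing time (a new reading comes with each control period).
- read_camera(name): name is "side" or "top" or "wrist"; returns (picture, depth): 384x512x3 uint8, blue, green, red; 384x512 float32, m along the optical axis (not along the pixel's ray), 0 where there is no reading.
- get_calibration(name): a dict with "K" (3x3 intrinsics, pixels), "world_from_camera" (4x4, takes a point from camera to world coordinates). Camera axes: x right, y down, z forward; pixel columns grow to the right and rows downward; lengths in m; the calibration is good to about 2 mm. The wrist camera is an equidistant fisheye: a pixel r from the principal point sees the ray r / f radians off the axis. A picture is of the moment at which its call begins: read the wrist's pose just before it. get_calibration takes no time and is no camera call; for the wrist camera it gives the pose at the moment of the call.
- finish_job(): hands the job in, once; it reports no verdict.
Trained networks look in the newest picture that a camera, given by its name, has taken for a name from the list of things; names that differ only in an ending like _2 or _b are one class to them, and where a whole thing is asked for, a point or a joint stands for the part that bears it (a point fixed in the world has none). Each returns a list of dicts, best first, with "score" (0 to 1); they miss things now and then, are a little off and sometimes report something else, mostly with a low value. They report only what shows in the picture. A call takes as long as a camera call.
- spot_in(camera, thing): "xyz" ([x, y, z] in m, in the coordinates of the camera as it stood for that picture, good to about 4 mm: the middle of the surface that is visible of it).
- regions_of(camera, thing): "region" (384x512 bool, what is visible of it).
The state is a dict: "time": time; "q": joint angles; "joint_vel": joint speeds; "joint_torque": joint torques, N m; "tool_pos": TCP position; "tcp_rot": TCP orientation; "wrist_force": force on the tool from outside, world axes, zero at the start; "torque": the same for the moment, N m; "width": opening from 0.0 (shut) to 1.0 (fully open).
Only numpy, scipy, OpenCV 4.12 (cv2) and the standard library are available. Lean on these libraries where they do the work, as an engineer would, in place of code of your own. Each camera call takes 0.05 s, during which the arm holds its last target. There are 200 camera calls.

## Working session

There is one attempt and no reset: what is moved stays moved. The work goes in short steps, Python scripts to look and compute and a tool call to move; the robot and the scene stay as the last step left them, time stands still between calls to the robot, and variables do not carry over. Pictures are saved under pics/ and viewed, on a budget of 10 in all, crops included, one or two more only if the job needs it, and the job is handed in when it is done.

Besides the shell and the picture viewer there is one more tool, called after ">>>" as name([rows], argument=value, ...), one row to a line, values as JSON. step_arm: Moves the arm, as the interface text tells. Its arguments: {"type":"object","properties":{"motion":{"type":"array"},"newtons":{"type":"number"}},"required":["motion"]}

```bash
mkdir -p pics; cat > h.py <<'E'
from workcell import *
import numpy as np, cv2
def w(cal,p): 
    T=np.array(cal["world_from_camera"]); return T[:3,:3]@np.array(p)+T[:3,3]
E
python3 - <<'E'
from h import *
s=read_state(); print(s["time"],s["tool_pos"],s["tcp_rot"],s["width"])
for c in ("top","side"):
    im,d=read_camera(c); cal=get_calibration(c); cv2.imwrite(f"pics/{c}0.png",im)
    for t in ("reel_grip","bar_grip","block_grip"):
        for r in spot_in(c,t)[:3]: print(c,t,round(r["score"],2),w(cal,r["xyz"]).round(4))
E
```

```text
0.0 [ 0.17325991 -0.65171653  0.25195816] [-3.11297789e+00 -4.06605304e-01  3.39494360e-04] 0.9974127497927391
top reel_grip 0.73 [ 0.537  -0.1456  0.0741]
top bar_grip 0.77 [0.5693 0.0803 0.0476]
top block_grip 0.76 [ 0.538  -0.0358  0.0764]
side reel_grip 0.84 [ 0.5323 -0.1428  0.0653]
side reel_grip 0.23 [ 0.5331 -0.029   0.0674]
side bar_grip 0.89 [0.573  0.0864 0.0335]
side block_grip 0.89 [ 0.5374 -0.028   0.0658]
side block_grip 0.35 [0.5702 0.0861 0.0332]
```

View pics/top0.png

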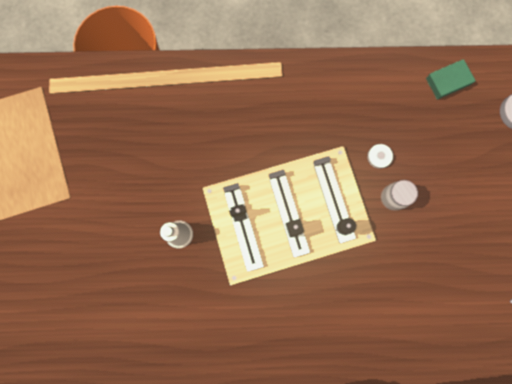

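View pics/side0.png

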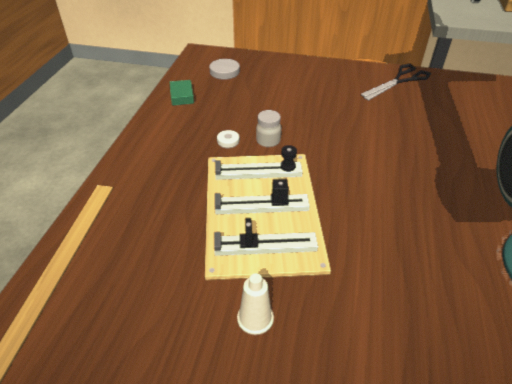

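The top view shows the reel at about (346,226) with its stop at (322,161), the block at (295,228) and the bar at (238,212). A jar stands near (402,195) and a cap near (380,156), both right of the reel track. Next I'll measure the axes and heights.

```bash
cat >> h.py <<'E'
def cloud(c):
    im,d=read_camera(c); cal=get_calibration(c); K=np.array(cal["K"]); T=np.array(cal["world_from_camera"])
    v,u=np.indices(d.shape); P=np.stack([(u-K[0,2])/K[0,0]*d,(v-K[1,2])/K[1,1]*d,d],-1)
    P=P@T[:3,:3].T+T[:3,3]; P[d==0]=np.nan
    return im,P
E
python3 - <<'E'
from h import *
for c in ("top","side"):
    im,P=cloud(c); g=im.max(2)
    for t in ("reel_grip","bar_grip","block_grip"):
        r=regions_of(c,t)
        if r:
            m=r[0]["region"]; Q=P[m]; Q=Q[Q[:,2]>.058]; print(c,t,m.sum(),len(Q),Q.mean(0).round(4) if len(Q) else '', Q.min(0).round(3),Q.max(0).round(3))
    box=(P[...,0]>.4)&(P[...,0]<.8)&(P[...,1]>-.32)&(P[...,1]<.22)
    # aluminium (bright, grey) at track height
    sat=im.max(2).astype(int)-im.min(2)
    al=(box&(sat<40)&(g>130)&(P[...,2]>.012)&(P[...,2]<.04)).astype(np.uint8)
    dk=(box&(g<90)&(sat<25)&(P[...,2]>.025)&(P[...,2]<.055)).astype(np.uint8)
    tall=(box&(P[...,2]>.05)).astype(np.uint8)
    for nm,m in (("al",al),("dark",dk),("tall",tall)):
        n,l,st,ce=cv2.connectedComponentsWithStats(m)
        for i in range(1,n):
            if st[i,4]>25:
                Q=P[l==i]; x=Q[:,:2]-Q[:,:2].mean(0); _,V=np.linalg.eigh(x.T@x); a=V[:,1]; a=a*np.sign(a[0]); pr=x@a; o=x@V[:,0]
                print(c,nm,ce[i].round(),st[i,4],Q.mean(0).round(3),"zmax",Q[:,2].max().round(3),"dir",np.degrees(np.arctan2(a[1],a[0])).round(1),"len",np.ptp(pr).round(3),np.ptp(o).round(3))
E
```

```text
top reel_grip 289 223 [ 0.537  -0.1466  0.0726] [ 0.522 -0.164  0.061] [ 0.553 -0.131  0.076]
top bar_grip 233 109 [0.572  0.0801 0.0724] [0.563 0.063 0.059] [0.582 0.097 0.076]
top block_grip 272 218 [ 0.5363 -0.0384  0.0727] [ 0.52  -0.056  0.06 ] [ 0.552 -0.021  0.077]
top al [380. 156.] 408 [ 0.699 -0.243  0.015] zmax 0.02 dir -61.9 len 0.052 0.053
top al [335. 190.] 417 [ 0.621 -0.135  0.025] zmax 0.039 dir 15.6 len 0.139 0.02
top al [331. 204.] 654 [ 0.59  -0.124  0.025] zmax 0.038 dir 17.7 len 0.188 0.036
top al [288. 197.] 323 [ 0.605 -0.03   0.025] zmax 0.039 dir 15.5 len 0.101 0.018
top al [288. 221.] 717 [ 0.552 -0.029  0.025] zmax 0.038 dir 20.0 len 0.181 0.04
top al [388. 200.] 133 [ 0.596 -0.248  0.029] zmax 0.04 dir 21.2 len 0.057 0.023
top al [229. 199.] 132 [0.604 0.099 0.026] zmax 0.039 dir 16.4 len 0.05 0.017
top al [238. 196.] 116 [0.609 0.079 0.025] zmax 0.035 dir 15.8 len 0.037 0.016
top al [247. 244.] 799 [0.504 0.061 0.025] zmax 0.035 dir 16.6 len 0.123 0.038
top al [183. 240.] 63 [0.515 0.2   0.026] zmax 0.039 dir -48.9 len 0.037 0.012
top dark [239. 216.] 59
[... 1538 characters left out ...]
ax 0.055 dir 7.0 len 0.088 0.026
side dark [233. 202.] 39 [ 0.624 -0.015  0.027] zmax 0.032 dir 17.9 len 0.061 0.009
side dark [246. 241.] 242 [0.574 0.086 0.035] zmax 0.055 dir 10.1 len 0.084 0.032
side dark [288. 240.] 73 [0.5   0.059 0.027] zmax 0.03 dir 15.7 len 0.074 0.007
side tall [268. 119.] 358 [ 0.602 -0.264  0.067] zmax 0.073 dir -83.4 len 0.055 0.052
side tall [288. 153.] 216 [ 0.535 -0.144  0.071] zmax 0.078 dir -88.1 len 0.035 0.033
side tall [280. 188.] 302 [ 0.535 -0.034  0.069] zmax 0.078 dir -69.5 len 0.033 0.031
side tall [248. 229.] 162 [0.57  0.086 0.07 ] zmax 0.078 dir -76.0 len 0.038 0.011
side tall [258. 284.] 237 [0.525 0.214 0.099] zmax 0.115 dir -0.8 len 0.04 0.022
```

```bash
python3 - <<'E'
from h import *
from scipy.spatial import cKDTree
im,P=cloud("top"); 
ok=~np.isnan(P[...,2]); 
# board direction: minAreaRect of track-height points (all three tracks)
b=ok&(P[...,2]>.02)&(P[...,2]<.032)&(abs(P[...,0]-.59)<.13)&(P[...,1]>-.20)&(P[...,1]<.14)
n,l,st,ce=cv2.connectedComponentsWithStats(b.astype(np.uint8))
for i in range(1,n):
    if st[i,4]>300:
        Q=P[l==i][:,:2]; r=cv2.minAreaRect(np.float32(Q*1000)); print("track",np.round(r[0],1),np.round(r[1],1),r[2])
for a in (15.5,16.5):
    c,s=np.cos(np.radians(a)),np.sin(np.radians(a))
    R=np.array([[c,s],[-s,c]]); L=(P[...,:2]-np.array([.537,-.1465]))@R.T
    print("angle",a)
    for x in np.arange(-.045,.165,.005):
        m=ok&(abs(L[...,0]-x)<.0025)&(abs(L[...,1])<.016)
        m2=ok&(abs(L[...,0]-x)<.0025)&(abs(L[...,1])<.03)&(P[...,2]>.021)&(P[...,2]<.05)
        if m.any(): print(round(x*1000),"z",np.median(P[m][:,2]).round(4),"V",int(np.median(im[m].max(1))),"ymid",(1e3*(L[m2][:,1].min()+L[m2][:,1].max())/2).round(1) if m2.any() else '')
big=cv2.resize(im[130:300,190:430],None,fx=3,fy=3,interpolation=cv2.INTER_CUBIC); cv2.imwrite("pics/crop.png",big)
E
```

```text
track [ 599.6 -130.4] [189.3  37.2] 15.980386734008789
track [566.7 -30.6] [180.7  36.4] 15.62161922454834
track [512.2  63. ] [116.4  35.8] 15.894547462463379
angle 15.5
-45 z 0.0101 V 241 ymid 
-40 z 0.0108 V 242 ymid 
-35 z 0.0107 V 241 ymid 
-30 z 0.0225 V 236 ymid -0.6
-25 z 0.0244 V 244 ymid -1.5
-20 z 0.0251 V 245 ymid -1.2
-15 z 0.0351 V 156 ymid -1.7
-10 z 0.0723 V 88 ymid 10.7
-5 z 0.0723 V 89 ymid 13.0
0 z 0.0724 V 92 ymid 13.5
5 z 0.073 V 91 ymid 12.5
10 z 0.0722 V 90 ymid 12.4
15 z 0.036 V 149 ymid 6.0
20 z 0.0253 V 242 ymid -1.5
25 z 0.0248 V 244 ymid -1.2
30 z 0.0254 V 244 ymid -1.3
35 z 0.0249 V 244 ymid -1.1
40 z 0.0247 V 244 ymid -1.3
45 z 0.0249 V 244 ymid -1.2
50 z 0.0249 V 244 ymid -0.8
55 z 0.0251 V 244 ymid -0.3
60 z 0.024 V 244 ymid -1.6
65 z 0.0247 V 244 ymid -1.5
70 z 0.0249 V 243 ymid -0.4
75 z 0.025 V 244 ymid -1.3
80 z 0.0243 V 243 ymid -1.8
85 z 0.025 V 243 ymid -0.8
90 z 0.0242 V 243 ymid -1.2
95 z 0.0248 V 243 ymid -1.6
100 z 0.0248 V 243 ymid -1.1
105 z 0.0252 V 243 ymid -0.3
110 z 0.0247 V 243 ymid -0.5
115 z 0.0247 V 243 ymid -0.7
120 z 0.0248 V 242
[... 725 characters left out ...]
 V 244 ymid -2.0
45 z 0.0248 V 244 ymid -2.3
50 z 0.0249 V 244 ymid -1.6
55 z 0.0248 V 241 ymid -1.3
60 z 0.024 V 243 ymid -2.6
65 z 0.0247 V 244 ymid -2.7
70 z 0.0248 V 240 ymid -1.6
75 z 0.0247 V 243 ymid -3.1
80 z 0.0242 V 241 ymid -3.0
85 z 0.0248 V 242 ymid -2.9
90 z 0.0241 V 239 ymid -2.4
95 z 0.0246 V 241 ymid -3.3
100 z 0.0246 V 241 ymid -2.9
105 z 0.0249 V 239 ymid -2.1
110 z 0.0247 V 239 ymid -2.3
115 z 0.0243 V 234 ymid -2.7
120 z 0.0248 V 238 ymid -2.3
125 z 0.0249 V 239 ymid -2.7
130 z 0.0245 V 241 ymid -3.1
135 z 0.0245 V 238 ymid -3.0
140 z 0.0247 V 239 ymid -2.3
145 z 0.0251 V 219 ymid -1.9
150 z 0.0365 V 126 ymid -2.9
155 z 0.0375 V 129 ymid -3.1
160 z 0.0368 V 198 ymid -3.7
```

View pics/crop.png

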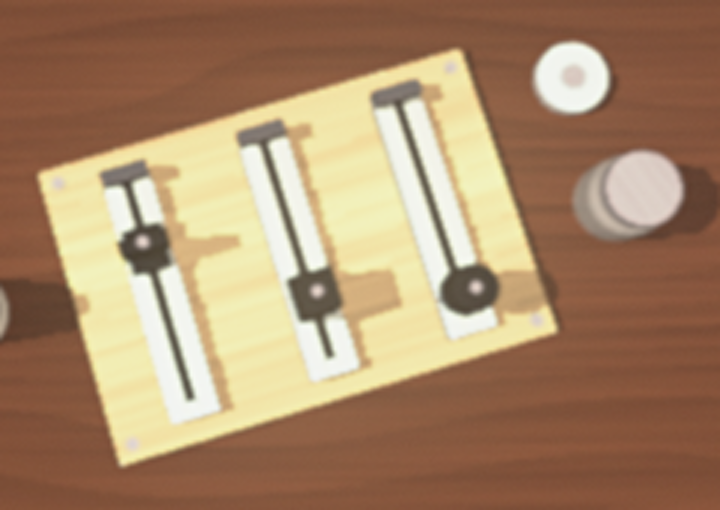

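The crop (origin (190,130), 3x) confirms the round grip is on the right-hand track at (468,289). Its stop is at (397,93), and the block and bar are on the other two tracks. The track direction is about 15.8° and home is about 128 mm from the reel. The jaws are already about square to the track.

>>> step_arm([
  [[0.07,0.04,0.045,0,0,0,1],[0.07,0.075,0.095,0,0,0,1],[0.07,0.11,0.145,0,0,0,1],[0.07,0.145,0.195,0,0,0,1],[0.07,0.18,0.245,0,0,0,1],[0.07,0.215,0.295,0,0,0,1],[0.07,0.25,0.345,0,0,0,1],[0.07,0.285,0.395,0,0,0,1]],
], newtons=30)

```text
time: 1.85
tool_pos: [0.4594, -0.2557, 0.2538]
tcp_rot: [3.111, 0.434, 0.001]
wrist_force: [0.2, -0.5, 0.1]
width: 0.821
```

>>> step_arm([
  [[0.07,0.03,0.04,0,0,0,0],[0.07,0.055,0.08,0,0,0,0],[0.07,0.0775,0.109,0,0,0,0],[0.07,0.0775,0.109,-0.03,0,0,0],[0.07,0.0775,0.109,-0.06,0,0,0],[0.07,0.0775,0.109,-0.09,0,0,0],[0.07,0.0775,0.109,-0.095,0,0,0],[0.07,0.0775,0.109,-0.095,0,0,0]],
])

```text
time: 2.85
tool_pos: [0.5371, -0.1468, 0.1592]
tcp_rot: [3.111, 0.434, 0.002]
wrist_force: [0.3, -0.3, 0.2]
width: 0.818
```

```bash
python3 - <<'E'
from h import *
cal=get_calibration("wrist"); im,d=read_camera("wrist"); cv2.imwrite("pics/w1.png",im)
for t in ("reel_grip","block_grip"):
    for r in spot_in("wrist",t)[:2]: print(t,round(r["score"],2),w(cal,r["xyz"]).round(4))
s=read_state();print(s["tool_pos"],s["tcp_rot"])
E
```

```text
reel_grip 0.89 [ 0.5411 -0.1525  0.0731]
block_grip 0.79 [ 0.5361 -0.0467  0.0746]
block_grip 0.5 [0.5688 0.0678 0.0388]
[ 0.53804736 -0.14713847  0.16060248] [3.10936214 0.43333854 0.00588512]
```

View pics/w1.png

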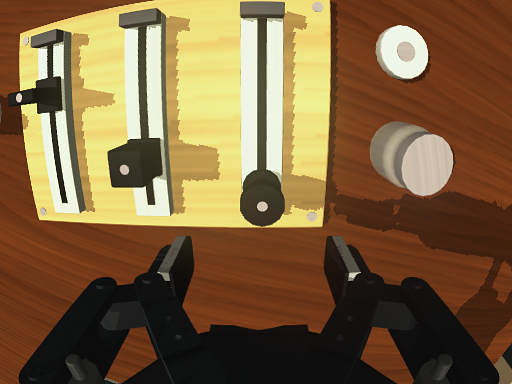

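The wrist view shows the reel's top at (262,205), centred between the pads (columns 180 and 340), with the fingers clear on both sides. I'll descend and close on the upper flange.

>>> step_arm([
  [[0.07,0,0,-0.03,0,0,0],[0.07,0,0,-0.06,0,0,0],[0.07,0,0,-0.089,0,0,0],[0.07,0,0,-0.089,0,0,0],[0.03,0,0,-0.089,0,0,0],[0.03,0,0,-0.089,0,0,0],[0.03,0,0,-0.089,0,0,0],[0.03,0,0,-0.089,0,0,0]],
], newtons=30)

```text
time: 4.0
tool_pos: [0.5401, -0.1485, 0.074]
tcp_rot: [3.106, 0.433, 0.012]
wrist_force: [-0.4, -5.1, 5.8]
width: 0.382
```

>>> step_arm([
  [[0.03,0.01,0.003,0,0,0,0],[0.03,0.024,0.007,0,0,0,0],[0.03,0.038,0.011,0,0,0,0],[0.03,0.053,0.015,0,0,0,0],[0.03,0.067,0.019,0,0,0,0],[0.03,0.082,0.023,0,0,0,0],[0.03,0.096,0.027,0,0,0,0],[0.03,0.096,0.027,0,0,0,0]],
])

```text
time: 5.0
tool_pos: [0.6384, -0.1207, 0.0741]
tcp_rot: [3.106, 0.434, 0.017]
wrist_force: [3.0, -0.9, -0.4]
width: 0.385
```

>>> step_arm([
  [[0.03,0.005,0.0015,0,0,0,0],[0.03,0.01,0.003,0,0,0,0],[0.03,0.015,0.004,0,0,0,0],[0.03,0.018,0.005,0,0,0,0],[0.03,0.021,0.006,0,0,0,0],[0.03,0.024,0.007,0,0,0,0],[0.03,0.026,0.0075,0,0,0,0],[0.03,0.026,0.0075,0,0,0,0]],
])

```text
time: 6.0
tool_pos: [0.6647, -0.1132, 0.0741]
tcp_rot: [3.106, 0.434, 0.018]
wrist_force: [-0.1, -2.8, 2.1]
width: 0.385
```

```bash
python3 - <<'E'
from h import *
s=read_state();print(s["time"],s["tool_pos"],s["wrist_force"],s["width"])
im,d=read_camera("side"); cal=get_calibration("side")
cv2.imwrite("pics/s2.png",cv2.resize(im[110:270,180:340],None,fx=3.5,fy=3.5,interpolation=cv2.INTER_CUBIC))
for r in spot_in("side","reel_grip"): print(r["score"],w(cal,r["xyz"]))
E
```

```text
6.0 [ 0.66469654 -0.11316878  0.07411095] [-0.11587956 -2.84578729  2.0575292 ] 0.38507100695387414
0.47 [ 0.65228481 -0.1059395   0.03811419]
```

View pics/s2.png

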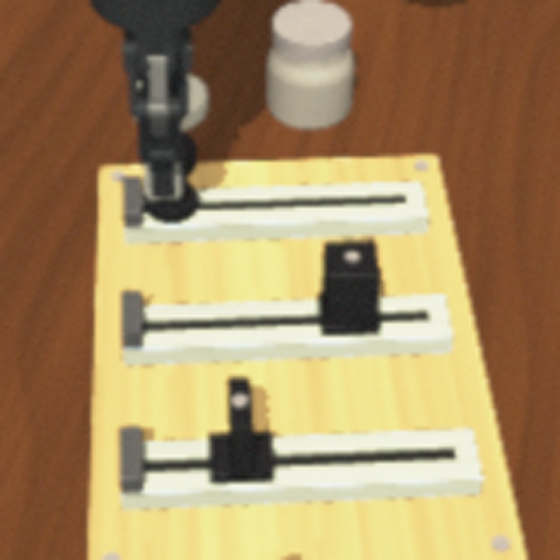

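The crop shows the reel's base at the stop face (about x = 143 px), with the block and bar unmoved. No push-back force registers yet, so I'll press a little further until the stop is felt.

>>> step_arm([
  [[0.03,0.002,0.0005,0,0,0,0],[0.03,0.003,0.001,0,0,0,0],[0.03,0.004,0.001,0,0,0,0],[0.03,0.005,0.0015,0,0,0,0],[0.03,0.006,0.0015,0,0,0,0],[0.03,0.006,0.0015,0,0,0,0],[0.03,0.006,0.0015,0,0,0,0],[0.03,0.006,0.0015,0,0,0,0]],
])

```text
time: 7.1
tool_pos: [0.6654, -0.113, 0.0739]
tcp_rot: [3.107, 0.434, 0.0]
wrist_force: [-17.1, -7.5, 12.5]
width: 0.383
```

The stop pushes back with about 17 N and the TCP stalled, so the reel is home. I'll release it and lift straight up.

>>> step_arm([
  [[0.03,0,0,0,0,0,0],[0.065,0,0,0,0,0,0],[0.065,0,0,0,0,0,0],[0.065,0,0,0,0,0,0],[0.065,0,0,0.02,0,0,0],[0.065,0,0,0.06,0,0,0],[0.065,0,0,0.1,0,0,0],[0.065,0,0,0.14,0,0,0]],
])

```text
time: 8.1
tool_pos: [0.6658, -0.1129, 0.217]
tcp_rot: [3.106, 0.435, 0.003]
wrist_force: [1.1, 0.5, -0.2]
width: 0.757
```

>>> step_arm([
  [[0.065,-0.04,-0.04,0.03,0,0,0],[0.065,-0.08,-0.08,0.04,0,0,0],[0.065,-0.11,-0.12,0.04,0,0,0],[0.065,-0.14,-0.16,0.04,0,0,0],[0.065,-0.17,-0.2,0.04,0,0,0],[0.065,-0.2,-0.24,0.04,0,0,0],[0.065,-0.2,-0.24,0.04,0,0,0],[0.065,-0.2,-0.24,0.04,0,0,0]],
])

```text
time: 9.1
tool_pos: [0.4662, -0.3528, 0.2582]
tcp_rot: [3.106, 0.433, 0.006]
wrist_force: [-0.6, 0.9, -0.5]
width: 0.762
```

```bash
python3 - <<'E'
from h import *
s=read_state();print(s["time"],s["tool_pos"],s["wrist_force"],s["width"])
im,P=cloud("top"); cv2.imwrite("pics/t3.png",cv2.resize(im[130:300,190:430],None,fx=3,fy=3,interpolation=cv2.INTER_CUBIC))
for t in ("reel_grip","bar_grip","block_grip"):
    r=regions_of("top",t)
    if r: Q=P[r[0]["region"]]; Q=Q[Q[:,2]>.058]; print(t,r[0]["score"],len(Q),Q.mean(0).round(4))
E
```

```text
9.1 [ 0.46616433 -0.35283818  0.25821661] [-0.55960564  0.92004463 -0.45035914] 0.7621608960470325
reel_grip 0.6 217 [ 0.661  -0.1116  0.0725]
bar_grip 0.7 107 [0.572  0.0798 0.0725]
block_grip 0.8 207 [ 0.536  -0.0382  0.0729]
```

View pics/t3.png

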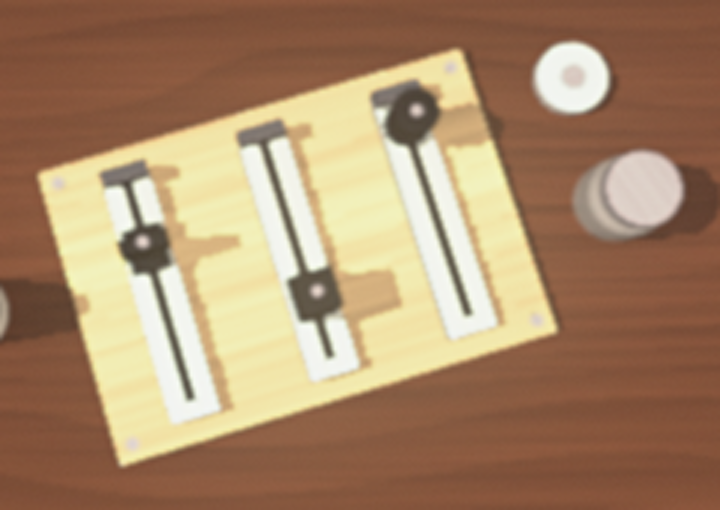

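The reel stands against its stop (crop (411,115)). It moved 129 mm, against the 128 mm I expected. The bar and block are unmoved to within 0.5 mm, and the arm is clear of everything.

```bash
python3 -c "
from workcell import *
print(finish_job())"
```

```text
the job is handed in; nothing more can be done
None
```

The reel grip is at its steel end stop and has been let go. I handed the job in at about 9 s; no verdict was reported. I gripped the reel by its upper flange at 30 N, slid it along its track until the stop pushed back with about 17 N, then opened, lifted and moved the arm clear.

**Last checks (top camera):**
- **Reel:** it stands at (0.661, -0.112), 129 mm from where it started. I had expected about 128 mm to fully home.
- **Bar and block:** both are within 0.5 mm of where they stood.
- **Arm:** it is clear of the board, and the wrist force is about 1 N.

**Small disagreements:**
- The gripper's measured position at the stop was about 4–5 mm further along the track than the camera put the reel. It was already 3–4 mm ahead when it closed on the reel, so I put this down to an off-centre grip and calibration error.
- The one side-camera network reading of the reel near the stop was a low-score (0.47) hit on its lower part, so I did not use it.

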